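Seal the photometer's wells and hold its shutter open at the index

TASK

Get the photometer ready for a reading: first push every light cap that stands proud fully home on its well, and only then pull the spring-loaded shutter out by its upright tab until its pointer is in line with the index on the scale. The spring closes the shutter as soon as it is let go, so finish while holding the tab steady there with the gripper; leave the index where it is set and do not disturb the glassware and tools around.

Things in the scene. Friction and masses are not known exactly. Their poses are not given: they have to be found in the camera images.
- photometer: White and grey bench instrument, fixed to the bench: a low white deck (190 mm deep, 260 wide, top 70 mm above the bench) with a taller dark grey display housing (top at 140 mm) along its back. Origin: on the bench under its centre; x points from its front to its back, y to its left seen from the robot, z up. The deck's front face is at x = -90 mm; the grey housing begins at x = +20 mm.
- cap_a (a joint): Lift of light cap a along its slide, in m: 0 = pushed fully home (underside on the well's steel flange), positive = standing proud, at most 0.018. Friction holds it wherever it is left; pushing it down takes about 4 N until it meets its firm stop at 0.
- cap_a_top (a point): Centre of the flat top of light cap a: a black upright plastic cylinder, 32 mm in diameter and 22 mm tall, pushed over the pale metal neck (23 mm in diameter) of a sample well. Its top is 95 mm above the bench when home. The three wells stand in a row across the white deck, 60 mm apart; which cap is in which place varies. In each start one cap is already home and two stand proud by 6 to 14 mm.
- cap_b (a joint): Lift of light cap b along its slide, in m: 0 = pushed fully home (underside on the well's steel flange), positive = standing proud, at most 0.018. Friction holds it wherever it is left; pushing it down takes about 4 N until it meets its firm stop at 0.
- cap_b_top (a point): Centre of the flat top of light cap b: a black upright plastic cylinder, 32 mm in diameter and 22 mm tall, pushed over the pale metal neck (23 mm in diameter) of a sample well. Its top is 95 mm above the bench when home. The three wells stand in a row across the white deck, 60 mm apart; which cap is in which place varies. In each start one cap is already home and two stand proud by 6 to 14 mm.
- cap_c (a joint): Lift of light cap c along its slide, in m: 0 = pushed fully home (underside on the well's steel flange), positive = standing proud, at most 0.018. Friction holds it wherever it is left; pushing it down takes about 4 N until it meets its firm stop at 0.
- cap_c_top (a point): Centre of the flat top of light cap c: a black upright plastic cylinder, 32 mm in diameter and 22 mm tall, pushed over the pale metal neck (23 mm in diameter) of a sample well. Its top is 95 mm above the bench when home. The three wells stand in a row across the white deck, 60 mm apart; which cap is in which place varies. In each start one cap is already home and two stand proud by 6 to 14 mm.
- shutter (a joint): Pull of the shutter rod, in m: 0 = pushed in (shut), growing as it is pulled straight out of the front towards the instrument's -x; end stop at 0.075. A spring always pulls it back in: about 3 N at 0 and 9 N at 0.06.
- pull_tab: The upright black plate at the end of the shutter rod, the part to hold: 12 mm thick along the instrument's x, 30 mm wide along its y, from 36 to 96 mm above the bench. Its back is 59 mm in front of the deck's front face when shut. The steel rod (8 mm in diameter, its centre 45 mm above the bench) runs from its back into the instrument. Origin: on the bench under the plate's centre; axes parallel to the instrument's.
- tab_grip (a point): A good point to grip the pull tab: on its centre line, 76 mm above the bench (20 mm below its top).
- pointer_tip (a point): Tip of the thin steel pointer that sticks out 35 mm from the pull tab towards the instrument's +y, 42 mm above the bench; it moves with the tab over the scale bar.
- index_mark (a point): The index: a dark steel saddle, 10 mm along the instrument's x and 50 mm along its y, with a white line across its top, 36 mm above the bench, on the aluminium scale bar (170 mm long, 26 mm wide, top 30 mm above the bench) that runs out from the front of the instrument beside the rod. Point: on its line, under the path of the pointer tip; axes parallel to the instrument's. The pointer is in line when both have the same x in the instrument's frame.
- index (a joint): Place of the index on the scale bar, in m: the pull of the shutter rod at which the pointer is in line with it. It stays where it was set.
- flask: Conical glass flask, 84 mm in diameter, 125 tall; a bystander, loose on the bench. Origin: centre of its underside.
- beaker: Open glass beaker, 66 mm in diameter, 85 tall; a bystander, loose on the bench. Origin: centre of its underside.
- jar: Amber jar with a black lid, 60 mm in diameter, 75 tall; a bystander, loose on the bench. Origin: centre of its underside.
- vial: Small clear vial with a white lid, 28 mm in diameter, 55 tall; a bystander, loose on the bench. Origin: centre of its underside.
- scoop: Steel sample spoon lying on the bench, 180 mm long; a bystander, loose on the bench. Origin: centre of its underside.
- reagent: Amber bottle with a white cap, 90 mm in diameter, 160 tall; a bystander, loose on the bench. Origin: centre of its underside.
- mortar: White ceramic bowl, 100 mm in diameter, 55 tall; a bystander, loose on the bench. Origin: centre of its underside.

How it is judged (in metres and radians):
On the way, in this order (a step that is already met when the one before it is completed fails the run):
1. all three light caps are fully home (value of joint each of cap_a, cap_b, cap_c below 0.0025 m), for 0.2 s.
2. the shutter is pulled until its pointer is in line with the index, held by the fingers (x of pointer_tip in the frame of index_mark between -0.004 and 0.004 m and contact force between the fingers and pull_tab above 1.5 N), for 0.3 s.
At the end, for the whole second after the job is handed in: All three caps are home (within 2.5 mm), and the gripper's fingers still hold the pull tab (contact over 1.5 N) steady, under 10 mm/s, with the pointer within 4 mm of the index line along the scale; no loose thing props the tab (all of step 1 and all of step 2 and not (velocity of joint shutter above 0.01 m/s) and not (velocity of joint shutter below -0.01 m/s) and not (contact force between flask and pull_tab above 0.3 N) and not (contact force between beaker and pull_tab above 0.3 N) and not (contact force between jar and pull_tab above 0.3 N) and not (contact force between vial and pull_tab above 0.3 N) and not (contact force between scoop and pull_tab above 0.3 N) and not (contact force between reagent and pull_tab above 0.3 N) and not (contact force between mortar and pull_tab above 0.3 N)); the arm keeps its last pose, push and grip.
It fails at once if the shutter is opened (over 12 mm) while a cap still stands proud (over 4 mm) (value of joint shutter above 0.012 m and value of joint any of cap_a, cap_b, cap_c above 0.004 m).
It fails at once if the index is shifted by more than 4 mm (distance of index_mark from where it was at the start of the episode above 0.004 m).
It fails at once if a bystander is moved by more than 30 mm (distance of any of flask, beaker, jar, vial, scoop, reagent, mortar from where it was at the start of the episode above 0.03 m).
It fails at once if upright glassware is tipped over (angle between any of flask, beaker, jar, vial, reagent, mortar's own z axis and vertical above 0.5 rad).
It also fails if it takes over 40 s, if anything falls off the work surface, if the arm or the gripper's body presses on something with over 40 N, if the wrist force passes 120 N, or if a joint passes its speed limit or range.

ROBOT

A 7-joint arm with a two-finger parallel gripper is mounted at the origin on the work surface. World frame = base frame: x ahead of the robot, y to its left, z up, the work surface at z = 0. Lengths are in mm, angles in rad, forces in N, time in s.
With the tool pointing down it reaches from about 425 to 875 mm from the base axis. Payload 9.9 kg.
Tool frame: the origin (TCP) lies at the very end of the fingers, on their centre line; the grasp point (between the pads) lies pinch_z behind it (pinch_z is the distance from the TCP to the grasp point, in mm); y points along the fingers, z is the direction in which the jaws open and shut, and the axes are right-handed (so a half turn about y gives the same grasp; the last joint's range is limited). The gripper opens to 85 mm and grips with 20 to 120 N. Pads are 22 mm wide; open, the fingers measure 114 mm over their backs; the gripper's body (76 mm by 85 mm) begins 54 mm behind the grasp point. The pads swing forward as they close: fully open they stand 13 mm farther back than shut.
Start: joints at [-1.31, 0.576, 0.025, 1.437, -0.015, 1.129, -0.057], TCP at [228.149, 635.277, 231.289] pointing down, gripper open.
Joint ranges: [-2.76, 2.76], [-0.34, 2.15], [-1.52, 1.57], [0.19, 2.46], [-1.09, 4.23], [0.17, 1.99], [-2.82, 2.82]. Speed limits (rad/s): [2.22, 2.22, 3.01, 3.01, 3.14, 3.14, 3.14].

INTERFACE

Orientations are given as a unit quaternion [x, y, z, w].
In Python, from station import * gives the robot as it stands. The module is installed in compiled form; this text tells all that it offers.
- The arm moves only by the tool step_arm, never from a script. Its argument "steps" is a list of rows, each an object with "jaw": the finger opening in mm, from 0 to 85.4; "xyz": the shift along the tool's x, y, z in units of 25 mm (1.0 is 25 mm), a list of three; "rot": the turn, a rotation vector about the tool's x, y, z in units of 6 degrees (1.0 is 6 degrees), a list of three. In form: [{"jaw": jaw, "xyz": [x, y, z], "rot": [rx, ry, rz]}, ...]. A call has 1 to 5 rows; each row is the pose to reach, as a shift and turn from the pose commanded when the call began, along the tool's axes at that moment; what a row does not reach only later rows make up. A row lasts 1/12 s, in which the tool goes at most 41.7 mm and 7.16 degrees, less where a joint would pass 70% of its speed; a pose out of reach is approached as far as the arm can. A call with a gripper value outside its range is refused whole. The fingers move at their own pace and stop on an object; "newtons" is the grip in N (left out, the last holds). Time passes only in rows, so rows that repeat a pose let the fingers close. It gives the time, the measured TCP pose, the force and the opening at its end, in the units of the state.
- read_state(): the state, without advancing time (a new reading comes with each control period).
- get_image(name): name is "side" or "top" or "wrist"; returns a dict with "image" (480x640x3 uint8, blue, green, red), "K" (3x3 intrinsics, pixels), "distortion" ([k1, k2, p1, p2, k3] as OpenCV has them; the pictures are not rectified), "world_to_cam" (4x4, takes a point from world to camera coordinates). Camera axes: x right, y down, z forward; pixel columns grow to the right and rows downward; lengths in mm; the calibration is good to about 2 mm. A picture is of the moment at which its call begins. There is no depth.
- hand_in(): hands the job in, once; it reports no verdict.
The state is a dict: "t": time; "joint_positions": joint angles; "joint_vel": joint speeds; "tau": joint torques, N m; "tcp_pos": TCP position; "eef_rot": TCP orientation; "ft_force": force on the tool from outside, world axes, zero at the start; "torque": the same for the moment, N m; "gripper_width": finger opening in mm.
Only numpy, scipy, OpenCV 4.12 (cv2) and the standard library are available. Lean on these libraries where they do the work, as an engineer would, in place of code of your own. Each camera call takes 0.05 s, during which the arm holds its last target.

## Working session

There is one attempt and no reset: what is moved stays moved. The work goes in short steps, Python scripts to look and compute and a tool call to move; the robot and the scene stay as the last step left them, time stands still between calls to the robot, and variables do not carry over. Pictures are saved under pics/ and viewed, and the job is handed in when it is done.

Besides the shell and the picture viewer there is one more tool, called in YAML: its name, and indented under it one key for each argument. step_arm: Moves the arm, as the interface text tells. Its arguments: {"type":"object","properties":{"steps":{"type":"array","items":{"type":"object","properties":{"jaw":{"type":"number"},"xyz":{"type":"array","items":{"type":"number"}},"rot":{"type":"array","items":{"type":"number"}}}}},"newtons":{"type":"number"}},"required":["steps"]}

```bash
ls; mkdir -p pics; python3 - <<'E'
from station import *
import cv2
s=read_state()
for k in s: print(k,s[k])
for n in ["side","top","wrist"]:
    g=get_image(n); cv2.imwrite(f"pics/{n}0.png",g["image"]); print(n,g["K"],g["distortion"],g["world_to_cam"])
E
```

```text
pics
t 0.0
joint_positions [-1.30982202  0.57654402  0.02482796  1.43790008 -0.01502678  1.12897392
 -0.05646568]
joint_vel [-1.84326362e-03 -9.08582740e-04 -2.39852371e-04  6.83163543e-04
 -9.20234441e-04  2.07513632e-03  6.38226168e-05]
tau [ 2.28153644e-04 -7.65787411e+01  2.25051530e+00 -2.85970509e+01
  1.52649143e-02  1.29300993e-02 -1.19905877e-06]
tcp_pos [227.96711366 634.87044396 230.43706208]
eef_rot [ 0.69720483 -0.12134968  0.12118764 -0.69605549]
ft_force [ 0.6533441  -0.12625083 -0.19857614]
torque [-0.01765604  0.00397149 -0.0191908 ]
gripper_width 85.57092887907538
side [[436.43209151   0.         322.85453471]
 [  0.         436.43209151 236.82731493]
 [  0.           0.           1.        ]] [-0.08771957  0.          0.          0.          0.        ] [[ 8.87829866e-01 -4.59634791e-01 -2.22258525e-02 -4.94328558e+02]
 [-2.68069050e-01 -4.77336338e-01 -8.36832722e-01  2.64151460e+02]
 [ 3.74028226e-01  7.48923147e-01 -5.47007319e-01  9.61787474e+02]
 [ 0.00000000e+00  0.00000000e+00  0.00000000e+00  1.00000000e+00]]
top [[475.82600559   0.         319.19846946]
 [
[... 172 characters left out ...]
1 -2.18772732e-03  1.06187792e+01]
 [-9.70776638e-01 -6.63261035e-02 -2.30637306e-01  5.81402855e+02]
 [ 2.29947039e-01  1.79641925e-02 -9.73037331e-01  1.09049977e+03]
 [ 0.00000000e+00  0.00000000e+00  0.00000000e+00  1.00000000e+00]]
wrist [[419.85175189   0.         314.91336113]
 [  0.         419.85175189 241.79183283]
 [  0.           0.           1.        ]] [-0.07209216  0.          0.          0.          0.        ] [[ 3.37976751e-01  9.41154285e-01 -5.72749011e-04 -6.75068230e+02]
 [ 8.95965605e-01 -3.21562675e-01  3.06338181e-01 -3.77976843e+01]
 [ 2.88127316e-01 -1.04048346e-01 -9.51922576e-01  3.79792213e+02]
 [ 0.00000000e+00  0.00000000e+00  0.00000000e+00  1.00000000e+00]]
```

View pics/side0.png

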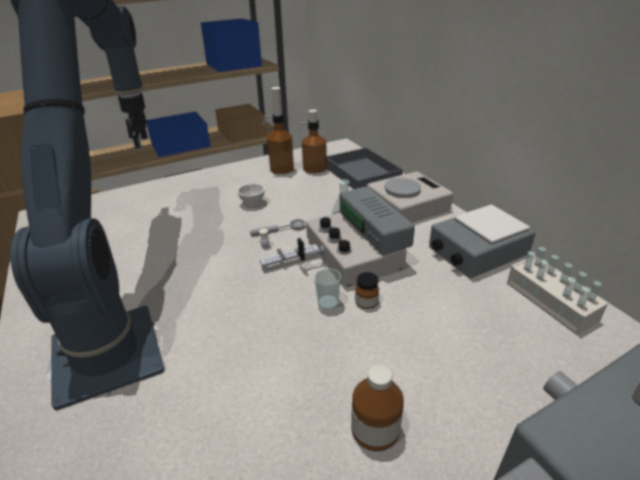

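View pics/top0.png

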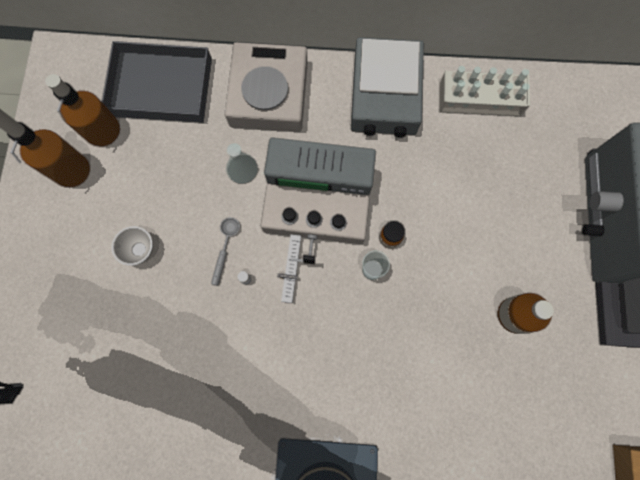

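View pics/wrist0.png

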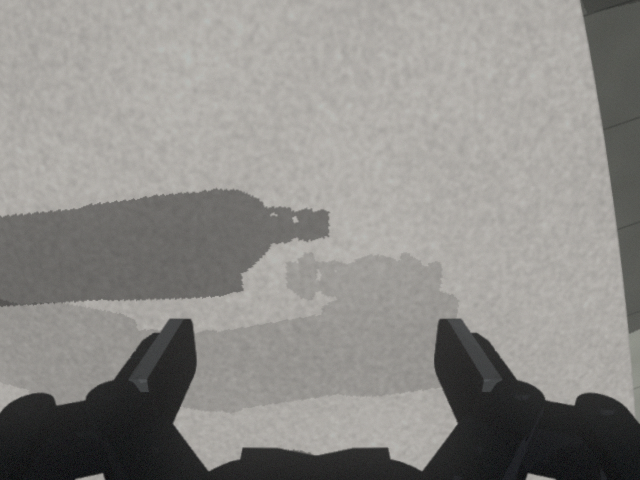

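```bash
python3 - <<'E'
import cv2
a=cv2.imread("pics/top0.png")[130:310,225:405]; cv2.imwrite("pics/top0c.png",cv2.resize(a,None,fx=3.3,fy=3.3,interpolation=cv2.INTER_CUBIC))
a=cv2.imread("pics/side0.png")[170:310,240:420]; cv2.imwrite("pics/side0c.png",cv2.resize(a,None,fx=4,fy=4,interpolation=cv2.INTER_CUBIC))
E
```

```text
(no output)
```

View pics/top0c.png

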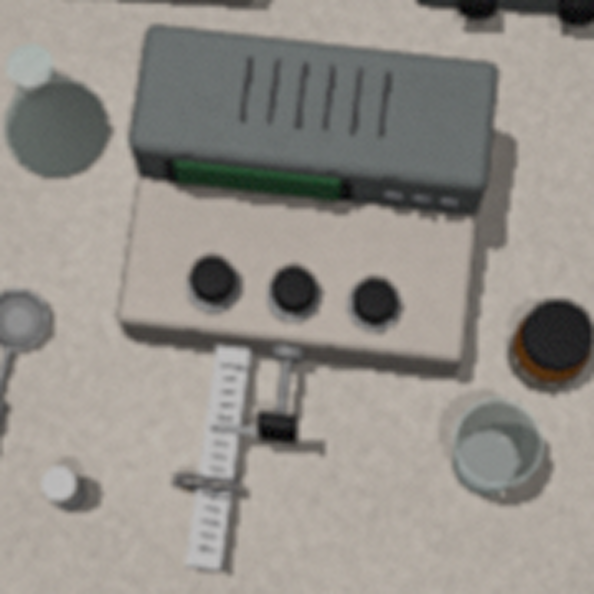

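View pics/side0c.png

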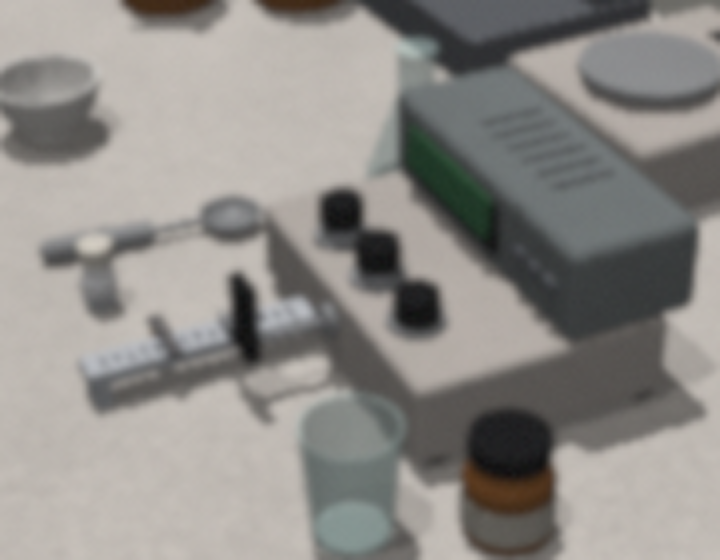

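```bash
cat > h.py <<'E'
import numpy as np, cv2
from station import *
def ray(g,u,v):
    p=cv2.undistortPoints(np.array([[[u,v]]],float),g["K"],np.array(g["distortion"]))[0,0]
    T=np.array(g["world_to_cam"]);R=T[:3,:3];t=T[:3,3]
    return -R.T@t, R.T@np.array([p[0],p[1],1.])
def onz(g,u,v,z):
    c,d=ray(g,u,v); return c+d*(z-c[2])/d[2]
def two(ga,a,gb,b):
    c1,d1=ray(ga,*a);c2,d2=ray(gb,*b)
    s=np.linalg.lstsq(np.c_[d1,-d2],c2-c1,rcond=None)[0]
    p,q=c1+d1*s[0],c2+d2*s[1]; return (p+q)/2,np.linalg.norm(p-q)
def proj(g,P):
    T=np.array(g["world_to_cam"])
    return cv2.projectPoints(np.array(P,float).reshape(-1,1,3),cv2.Rodrigues(T[:3,:3])[0],T[:3,3],g["K"],np.array(g["distortion"]))[0][:,0]
E
python3 - <<'E'
from h import *
t=get_image("top");s=get_image("side")
T=lambda x,y:(225+(x+.5)/3.3-.5,130+(y+.5)/3.3-.5)
S=lambda x,y:(240+(x+.5)/4-.5,170+(y+.5)/4-.5)
np.set_printoptions(precision=1,suppress=True)
fl=onz(t,*T(122,322),70);fr=onz(t,*T(462,362),70);print("front",fl,fr,np.linalg.norm(fl-fr))
print("side fl fr",onz(s,*S(265,215),70),onz(s,*S(415,392),70))
d=fl-fr;print("yaw",np.degrees(np.arctan2(-d[0],d[1])))
print("back140",onz(t,*T(150,27),140),onz(t,*T(497,65),140))
for n,z in [((230,348),30),((205,570),30)]:print("bar",onz(t,*T(*n),z))
print("index L/R",onz(t,*T(175,482),36),onz(t,*T(243,490),36))
print("tab top",onz(t,*T(278,417),96), onz(s,*S(237,277),96))
print("ptr tip",onz(t,*T(212,428),42))
for a,b in [((213,277),(341,194)),((294,286),(378,236)),((375,297),(416,288))]:
    print("cap",two(t,T(*a),s,S(*b)), onz(t,*T(*a),95),onz(s,*S(*b),95))
# cap top masks
for n,g,roi in (("t",t,(260,200,360,240)),("s",s,(310,205,360,260))):
    im=g["image"][roi[1]:roi[3],roi[0]:roi[2]]; m=(im.max(2)<45).astype(np.uint8)
    N,l,st,c=cv2.connectedComponentsWithStats(m)
    for i in range(1,N):
        if st[i,4]>30: print(n,st[i]+[roi[0],roi[1],0,0,0],c[i]+roi[:2])
E
```

```text
front [600.9 193.   70. ] [587.7 -59.7  70. ] 253.06759448099527
side fl fr [595.2 179.1  70. ] [585.4 -60.4  70. ]
yaw -3.0059020126879403
back140 [805.  183.7 140. ] [792.4 -68.9 140. ]
bar [596.3 114.5  30. ]
bar [426.6 119.2  30. ]
index L/R [489.5 146.6  36. ] [487.   95.6  36. ]
tab top [532.1  71.4  96. ] [527.2  77.5  96. ]
ptr tip [531.1 122.   42. ]
cap (array([630.3, 125.4, 105.3]), np.float64(0.8476618712987655)) [632.9 126.4  95. ] [638.6 140.8  95. ]
cap (array([628.1,  66.6, 103.1]), np.float64(0.6722867481711039)) [630.1  67.   95. ] [634.6  77.9  95. ]
cap (array([625.2,   7.7,  96. ]), np.float64(0.7066001204867941)) [625.8   7.6  95. ] [625.5   9.   95. ]
t [283 209  13  13 120] [289.2 214.7]
t [308 212  12  12 121] [313.7 217.6]
t [333 215  12  13 121] [338.3 221.1]
s [321 219   9   9  66] [325.  222.9]
s [329 229  10   9  77] [333.9 233. ]
s [340 241   9  11  84] [343.9 246.3]
```

```bash
python3 - <<'E'
from h import *
import station
from scipy.spatial.transform import Rotation as R
print([k for k in dir(station) if not k.startswith('_')])
s=read_state();print(s['t'],s['tcp_pos']);print(R.from_quat(s['eef_rot']).as_matrix().round(3))
for k in dir(station):
    if 'pinch' in k.lower(): print(k,getattr(station,k))
E
```

```text
['Unreachable', 'get_image', 'hand_in', 'pinch_z', 'read_state']
0.25 [228.05284109 635.08814843 230.88733112]
[[ 0.941 -0.     0.338]
 [-0.338 -0.001  0.941]
 [ 0.    -1.    -0.001]]
pinch_z 18.700000000000003
```

```bash
cat >> h.py <<'E'
from scipy.spatial.transform import Rotation as Rr
def plan(xyz,yawdeg=-2.6):
    s=read_state();M=Rr.from_quat(s['eef_rot'])
    a=np.radians(yawdeg);z=np.array([np.cos(a),np.sin(a),0]);y=np.array([0,0,-1.]);x=np.cross(y,z)
    W=Rr.from_matrix(np.c_[x,y,z])
    print("t",round(s['t'],2),"tcp",np.round(s['tcp_pos'],1),"f",np.round(s['ft_force'],1),"w",round(s['gripper_width'],1))
    print("xyz",np.round(M.inv().apply(np.array(xyz)-s['tcp_pos'])/25,3),"rot",np.round(np.degrees((M.inv()*W).as_rotvec())/6,3))
E
python3 -c "
from h import *
plan([630,125.4,180])"
```

```text
t 0.25 tcp [228.1 635.1 230.9] f [-0.2  0.1 -0.3] w 85.5
xyz [ 22.023   2.047 -13.751] rot [7.0000e-03 1.2141e+01 5.0000e-03]
```

step_arm:
  steps:
    - {"jaw": 0,"xyz": [1.4,0,-0.86],"rot": [0,0.8,0]}
    - {"jaw": 0,"xyz": [2.8,0,-1.72],"rot": [0,1.6,0]}
    - {"jaw": 0,"xyz": [4.2,0,-2.58],"rot": [0,2.4,0]}
    - {"jaw": 0,"xyz": [5.6,0,-3.44],"rot": [0,3.2,0]}
    - {"jaw": 0,"xyz": [7.0,0,-4.3],"rot": [0,4.0,0]}
  newtons: 60

```text
t: 0.67
tcp_pos: [357.4, 473.2, 231.3]
eef_rot: [-0.656, 0.265, -0.265, 0.656]
ft_force: [2.4, 1.0, 0.1]
gripper_width: 25.3
```

```bash
python3 -c "
from h import *
plan([630,125.4,180])"
```

```text
t 0.67 tcp [357.4 473.2 231.3] f [2.4 1.  0.1] w 25.3
xyz [17.509  2.052 -2.438] rot [-0.000e+00  8.103e+00 -1.000e-03]
```

step_arm:
  steps:
    - {"jaw": 0,"xyz": [1.6,0,-0.24],"rot": [0,0.8,0]}
    - {"jaw": 0,"xyz": [3.2,0,-0.48],"rot": [0,1.6,0]}
    - {"jaw": 0,"xyz": [4.8,0,-0.72],"rot": [0,2.4,0]}
    - {"jaw": 0,"xyz": [6.4,0,-0.96],"rot": [0,3.2,0]}
    - {"jaw": 0,"xyz": [8.0,0,-1.2],"rot": [0,4.0,0]}

```text
t: 1.08
tcp_pos: [481.1, 313.3, 231.5]
eef_rot: [-0.586, 0.395, -0.395, 0.586]
ft_force: [0.9, 1.4, -0.2]
gripper_width: 0.1
```

```bash
python3 -c "
from h import *
plan([630,125.4,180])"
```

```text
t 1.08 tcp [481.1 313.3 231.5] f [ 0.9  1.4 -0.2] w 0.1
xyz [9.202 2.058 2.704] rot [-2.000e-03  4.103e+00 -3.000e-03]
```

step_arm:
  steps:
    - {"jaw": 0,"xyz": [1.5,0,0.45],"rot": [0,0.8,0]}
    - {"jaw": 0,"xyz": [3.0,0,0.9],"rot": [0,1.6,0]}
    - {"jaw": 0,"xyz": [4.5,0.3,1.35],"rot": [0,2.4,0]}
    - {"jaw": 0,"xyz": [6.0,0.6,1.8],"rot": [0,3.2,0]}
    - {"jaw": 0,"xyz": [7.5,1.0,2.2],"rot": [0,4.1,0]}

```text
t: 1.5
tcp_pos: [603.5, 160.8, 206.6]
eef_rot: [0.488, -0.511, 0.511, -0.489]
ft_force: [-0.2, 1.7, -0.3]
gripper_width: -0.1
```

```bash
python3 -c "
from h import *
plan([630,125.4,130])"
```

```text
t 1.5 tcp [603.5 160.8 206.6] f [-0.2  1.7 -0.3] w -0.1
xyz [1.37  3.064 1.118] rot [-0.012  0.007 -0.006]
```

step_arm:
  steps:
    - {"jaw": 0,"xyz": [0.7,0.7,0.6],"rot": [0,0,0]}
    - {"jaw": 0,"xyz": [1.37,1.4,1.12],"rot": [0,0,0]}
    - {"jaw": 0,"xyz": [1.37,2.2,1.12],"rot": [0,0,0]}
    - {"jaw": 0,"xyz": [1.37,2.9,1.12],"rot": [0,0,0]}
    - {"jaw": 0,"xyz": [1.37,3.06,1.12],"rot": [0,0,0]}

```text
t: 1.92
tcp_pos: [627.2, 126.3, 126.7]
eef_rot: [-0.491, 0.511, -0.51, 0.488]
ft_force: [-0.7, -0.1, 0.1]
gripper_width: 0.2
```

```bash
python3 -c "
from h import *
plan([630,125.4,94])
cv2.imwrite('pics/w1.png',get_image('wrist')['image'])
a=get_image('side')['image'][150:290,250:430]; cv2.imwrite('pics/s1.png',cv2.resize(a,None,fx=4,fy=4,interpolation=cv2.INTER_CUBIC))"
```

```text
t 1.92 tcp [627.2 126.3 126.7] f [-0.7 -0.1  0.1] w 0.2
xyz [0.03  1.309 0.119] rot [0.042 0.034 0.011]
```

View pics/w1.png

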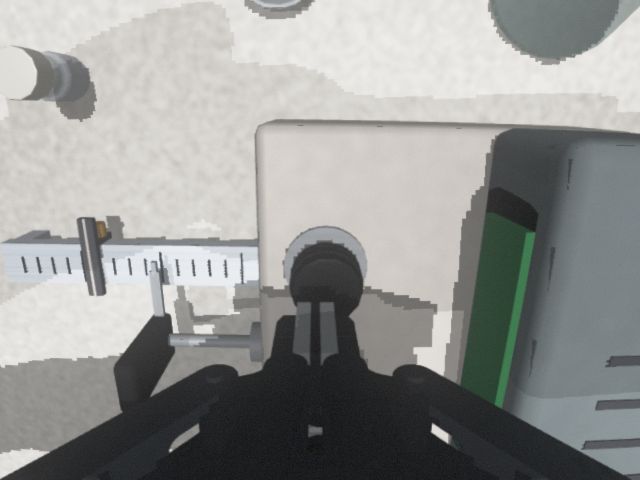

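View pics/s1.png

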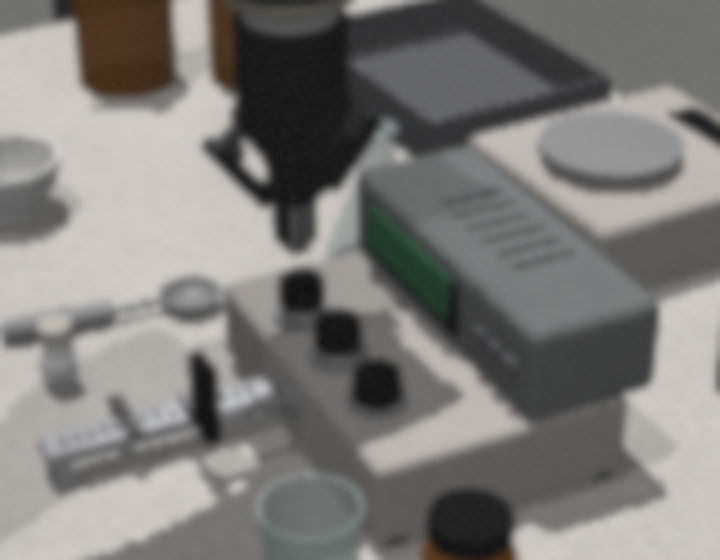

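step_arm:
  steps:
    - {"jaw": 0,"xyz": [0.02,0.4,0.1],"rot": [0,0,0]}
    - {"jaw": 0,"xyz": [0.02,0.7,0.1],"rot": [0,0,0]}
    - {"jaw": 0,"xyz": [0.02,0.95,0.1],"rot": [0,0,0]}
    - {"jaw": 0,"xyz": [0.02,1.15,0.1],"rot": [0,0,0]}
    - {"jaw": 0,"xyz": [0.02,1.3,0.1],"rot": [0,0,0]}

```text
t: 2.43
tcp_pos: [631.2, 126.5, 97.1]
eef_rot: [-0.49, 0.51, -0.51, 0.49]
ft_force: [-2.2, 1.1, 4.6]
gripper_width: -0.0
```

step_arm:
  steps:
    - {"jaw": 0,"xyz": [0,0,0],"rot": [0,0,0]}
    - {"jaw": 0,"xyz": [0,0,0],"rot": [0,0,0]}

```text
t: 2.6
tcp_pos: [631.1, 126.3, 97.2]
eef_rot: [-0.49, 0.51, -0.51, 0.49]
ft_force: [-0.0, -1.2, 0.1]
gripper_width: 0.0
```

step_arm:
  steps:
    - {"jaw": 0,"xyz": [0,0.1,0],"rot": [0,0,0]}
    - {"jaw": 0,"xyz": [0,0.15,0],"rot": [0,0,0]}
    - {"jaw": 0,"xyz": [0,0.15,0],"rot": [0,0,0]}

```text
t: 2.85
tcp_pos: [631.5, 126.2, 95.1]
eef_rot: [0.489, -0.51, 0.51, -0.49]
ft_force: [-3.8, -0.4, 14.6]
gripper_width: -0.1
```

step_arm:
  steps:
    - {"jaw": 0,"xyz": [0,-0.6,0],"rot": [0,0,0]}
    - {"jaw": 0,"xyz": [0,-1.2,0],"rot": [0,0,0]}
    - {"jaw": 0,"xyz": [1.2,-1.2,0],"rot": [0,0,0]}
    - {"jaw": 0,"xyz": [2.4,-1.2,-0.02],"rot": [0,0,0]}
    - {"jaw": 0,"xyz": [2.4,-0.7,-0.02],"rot": [0,0,0]}

```text
t: 3.27
tcp_pos: [629.5, 58.4, 113.9]
eef_rot: [0.488, -0.51, 0.514, -0.488]
ft_force: [0.6, -1.5, 0.4]
gripper_width: 0.4
```

step_arm:
  steps:
    - {"jaw": 0,"xyz": [0,0.2,0],"rot": [0,0,0]}
    - {"jaw": 0,"xyz": [0,0.4,0],"rot": [0,0,0]}
    - {"jaw": 0,"xyz": [0,0.6,0],"rot": [0,0,0]}
    - {"jaw": 0,"xyz": [0,0.7,0],"rot": [0,0,0]}
    - {"jaw": 0,"xyz": [0,0.7,0],"rot": [0,0,0]}

```text
t: 3.68
tcp_pos: [628.2, 67.0, 95.0]
eef_rot: [-0.49, 0.51, -0.51, 0.49]
ft_force: [-6.0, -1.5, 17.5]
gripper_width: 0.1
```

step_arm:
  steps:
    - {"jaw": 0,"xyz": [0,-0.6,0],"rot": [0,0,0]}
    - {"jaw": 0,"xyz": [0,-1.2,0],"rot": [0,0,0]}
    - {"jaw": 0,"xyz": [1.2,-1.2,0],"rot": [0,0,0]}
    - {"jaw": 0,"xyz": [2.4,-1.2,-0.02],"rot": [0,0,0]}
    - {"jaw": 0,"xyz": [2.4,-0.7,-0.02],"rot": [0,0,0]}

```text
t: 4.1
tcp_pos: [626.5, 0.1, 113.5]
eef_rot: [0.488, -0.509, 0.513, -0.489]
ft_force: [0.8, -0.4, 0.4]
gripper_width: 0.5
```

step_arm:
  steps:
    - {"jaw": 0,"xyz": [0,0.2,0],"rot": [0,0,0]}
    - {"jaw": 0,"xyz": [0,0.4,0],"rot": [0,0,0]}
    - {"jaw": 0,"xyz": [0,0.55,0],"rot": [0,0,0]}
    - {"jaw": 0,"xyz": [0,0.68,0],"rot": [0,0,0]}
    - {"jaw": 0,"xyz": [0,0.68,0],"rot": [0,0,0]}

```text
t: 4.52
tcp_pos: [625.3, 8.4, 95.1]
eef_rot: [-0.49, 0.51, -0.509, 0.491]
ft_force: [-4.5, 2.5, 12.5]
gripper_width: 0.1
```

step_arm:
  steps:
    - {"jaw": 0,"xyz": [0,-1.0,0],"rot": [0,0,0]}
    - {"jaw": 20,"xyz": [0,-2.0,0],"rot": [0,0,0]}
    - {"jaw": 40,"xyz": [0,-3.0,0],"rot": [0,0,0]}
    - {"jaw": 40,"xyz": [-1.4,-3.0,-1.0],"rot": [0,0,0]}
    - {"jaw": 40,"xyz": [-2.6,-3.0,-2.0],"rot": [0,0,0]}

```text
t: 4.93
tcp_pos: [579.5, 73.6, 170.6]
eef_rot: [0.488, -0.51, 0.512, -0.49]
ft_force: [0.1, 1.3, -0.4]
gripper_width: 39.8
```

```bash
python3 -c "
from h import *
plan([530,72,150])
cv2.imwrite('pics/w2.png',get_image('wrist')['image'])
cv2.imwrite('pics/sf2.png',get_image('side')['image'])
cv2.imwrite('pics/tf2.png',get_image('top')['image'])
a=cv2.imread('pics/sf2.png')[170:310,240:420]; cv2.imwrite('pics/s2.png',cv2.resize(a,None,fx=4,fy=4,interpolation=cv2.INTER_CUBIC))
a=cv2.imread('pics/tf2.png')[130:310,225:405]; cv2.imwrite('pics/t2.png',cv2.resize(a,None,fx=3.3,fy=3.3,interpolation=cv2.INTER_CUBIC))"
```

```text
t 4.93 tcp [579.5  73.6 170.6] f [ 0.1  1.3 -0.4] w 39.8
xyz [ 0.152  0.814 -1.978] rot [-0.042  0.019 -0.005]
```

View pics/w2.png

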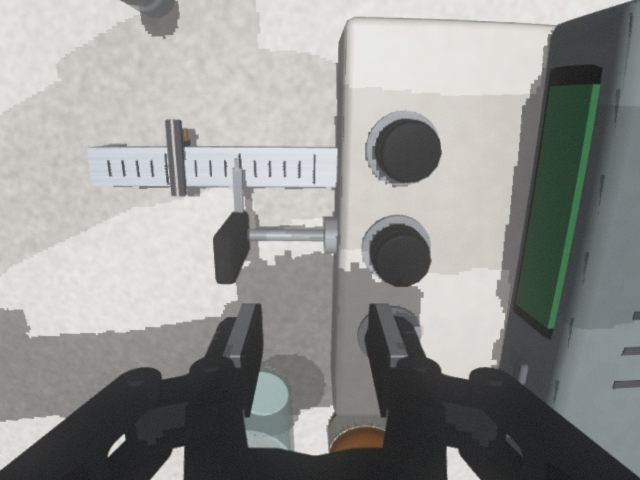

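View pics/s2.png

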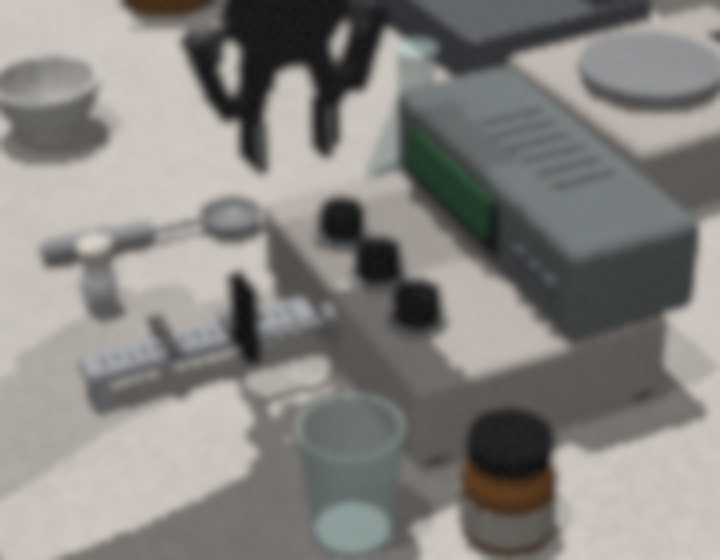

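View pics/t2.png

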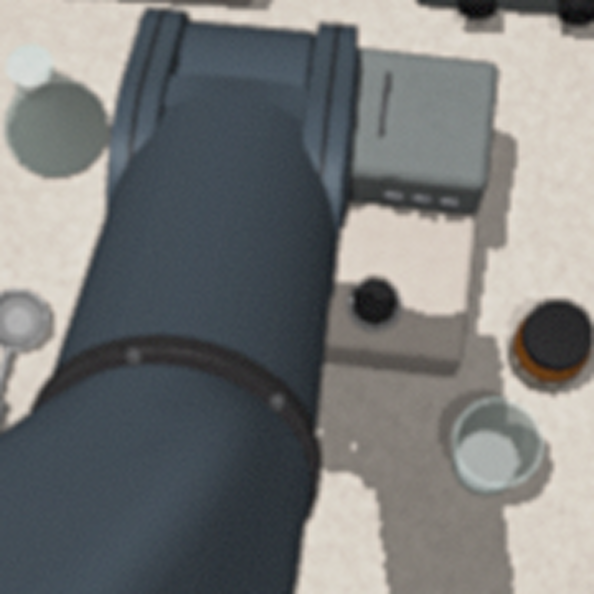

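```bash
python3 - <<'E'
from h import *
w=get_image("wrist");np.set_printoptions(precision=1,suppress=True)
cv2.imwrite("pics/w3c.png",cv2.resize(w["image"][100:300,80:350],None,fx=2.9,fy=2.9,interpolation=cv2.INTER_CUBIC))
print("ptr",onz(w,238,168,42),"base",onz(w,239,205,42),"idx",[onz(w,*p,36) for p in((173,122),(178,194))],onz(w,175.5,158,36))
print("rod",onz(w,290,234,47))
for P in [(215,235),(215,283),(232,283),(247,245),(247,212),(232,212)]: print(P,onz(w,*P,96))
for g in(w,):
  for off in(0,):
    print(proj(g,[[530,72,96],[530,72,76],[536,57,96],[524,57,96],[524,87,96],[536,87,96]]))
E
```

```text
ptr [526.8 123.2  42. ] base [525.4  99.   42. ] idx [array([486.3, 153.4,  36. ]), array([483.7, 106.7,  36. ])] [485.1 130.6  36. ]
rod [558.2  79.4  47. ]
(215, 235) [521.4  94.7  96. ]
(215, 283) [518.4  66.8  96. ]
(232, 283) [527.9  66.5  96. ]
(247, 245) [538.2  88.5  96. ]
(247, 212) [539.7 106.8  96. ]
(232, 212) [531.8 107.1  96. ]
[[234.7 273.8]
 [240.8 261.3]
 [247.8 298.2]
 [226.7 298.7]
 [221.2 248.5]
 [243.2 247.8]]
```

View pics/w3c.png

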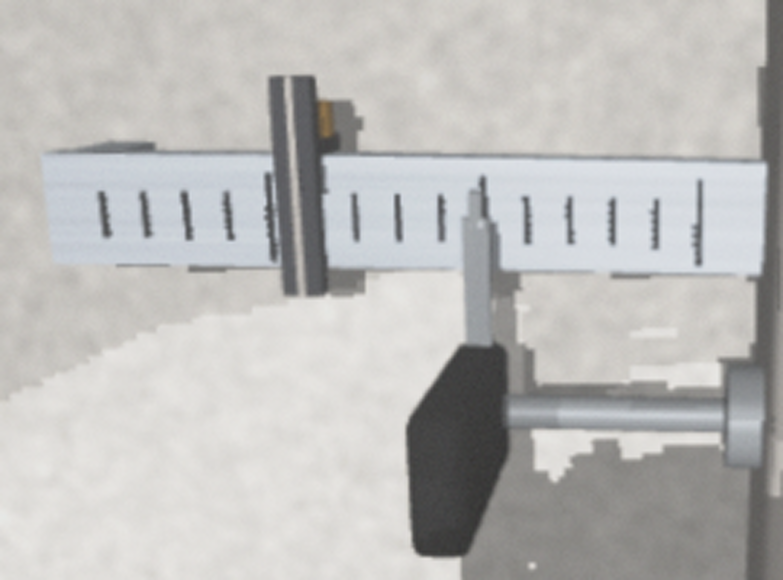

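```bash
python3 - <<'E'
from h import *
w=get_image("wrist");np.set_printoptions(precision=1,suppress=True)
C=lambda x,y:(80+(x+.5)/2.9-.5,100+(y+.5)/2.9-.5)
print("ptr",onz(w,*C(476,192),42),onz(w,*C(480,340),42),"idx",onz(w,*C(291,80),36),onz(w,*C(302,292),36),"ibar",onz(w,*C(296,210),36))
print("rod",onz(w,*C(520,411),48),onz(w,*C(710,413),48))
for P in [(408,425),(413,550),(465,554),(507,450)]: print(P,onz(w,*C(*P),96))
plan([530,75,130])
E
```

```text
ptr [532.1 121.9  42. ] [530.1  88.3  42. ] idx [492.  147.6  36. ] [488.5  99.8  36. ] ibar [489.5 118.9  36. ]
rod [538.9  72.8  48. ] [582.   70.8  48. ]
(408, 425) [524.9  85.9  96. ]
(413, 550) [523.1  60.5  96. ]
(465, 554) [533.2  59.3  96. ]
(507, 450) [543.1  80.3  96. ]
t 5.18 tcp [578.1  74.4 169.2] f [-0.3 -0.7  0.4] w 40.1
xyz [ 0.1  1.6 -1.9] rot [-0.   0.1  0. ]
```

step_arm:
  steps:
    - {"jaw": 40,"xyz": [0.05,0,-1.0],"rot": [0,0.1,0]}
    - {"jaw": 40,"xyz": [0.15,0.4,-1.9],"rot": [0,0.1,0]}
    - {"jaw": 40,"xyz": [0.15,1.2,-1.92],"rot": [0,0.1,0]}
    - {"jaw": 40,"xyz": [0.15,1.6,-1.92],"rot": [0,0.1,0]}
    - {"jaw": 40,"xyz": [0.15,1.6,-1.92],"rot": [0,0.1,0]}

```text
t: 5.6
tcp_pos: [529.5, 70.9, 127.3]
eef_rot: [-0.488, 0.513, -0.513, 0.486]
ft_force: [0.0, -0.4, -0.1]
gripper_width: 40.3
```

```bash
python3 -c "
from h import *
plan([530,73,57.5])
cv2.imwrite('pics/w4.png',get_image('wrist')['image'])
a=get_image('side')['image'][170:310,240:420]; cv2.imwrite('pics/s4.png',cv2.resize(a,None,fx=4,fy=4,interpolation=cv2.INTER_CUBIC))"
```

```text
t 5.6 tcp [529.5  70.9 127.3] f [ 0.  -0.4 -0.1] w 40.3
xyz [-0.088  2.791  0.021] rot [ 0.023 -0.068  0.011]
```

View pics/w4.png

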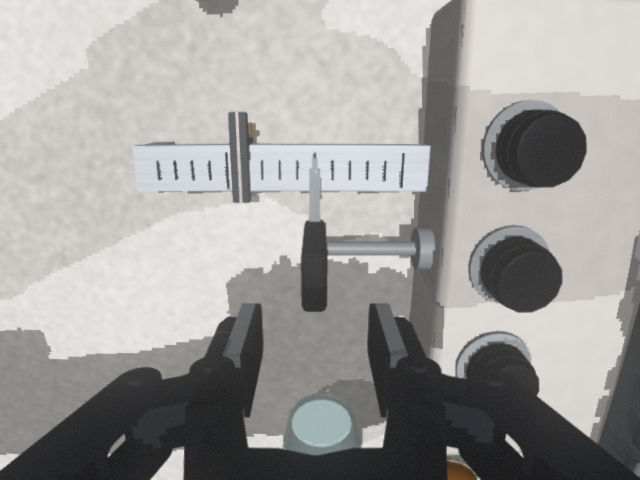

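View pics/s4.png

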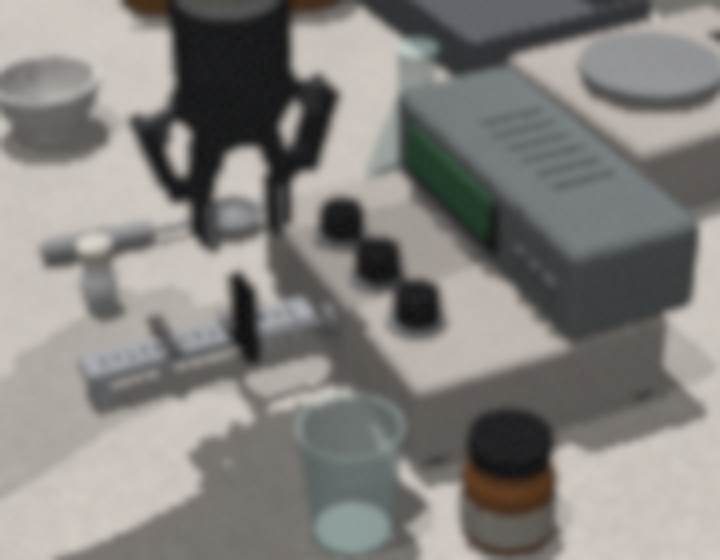

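step_arm:
  steps:
    - {"jaw": 40,"xyz": [-0.06,0.8,0],"rot": [0,0,0]}
    - {"jaw": 40,"xyz": [-0.06,1.6,0],"rot": [0,0,0]}
    - {"jaw": 40,"xyz": [-0.06,2.3,0],"rot": [0,0,0]}
    - {"jaw": 40,"xyz": [-0.06,2.75,0],"rot": [0,0,0]}
    - {"jaw": 40,"xyz": [-0.06,2.75,0],"rot": [0,0,0]}

```text
t: 6.12
tcp_pos: [530.0, 72.9, 58.9]
eef_rot: [-0.488, 0.513, -0.513, 0.486]
ft_force: [-0.5, -0.3, -0.4]
gripper_width: 40.1
```

step_arm:
  steps:
    - {"jaw": 5,"xyz": [0,0,0],"rot": [0,0,0]}
    - {"jaw": 5,"xyz": [0,0,0],"rot": [0,0,0]}
    - {"jaw": 5,"xyz": [0,0,0],"rot": [0,0,0]}
    - {"jaw": 5,"xyz": [0,0,0],"rot": [0,0,0]}
    - {"jaw": 5,"xyz": [0,0,0],"rot": [0,0,0]}
  newtons: 60

```text
t: 6.53
tcp_pos: [529.2, 73.1, 61.4]
eef_rot: [-0.487, 0.513, -0.512, 0.487]
ft_force: [-5.4, -0.2, 4.3]
gripper_width: 11.5
```

```bash
python3 -c "
from h import *
plan([488,75,57.5])
cv2.imwrite('pics/w5.png',get_image('wrist')['image'])"
```

```text
t 6.53 tcp [529.2  73.1  61.4] f [-5.4 -0.2  4.3] w 11.5
xyz [ 0.009  0.157 -1.65 ] rot [ 0.008 -0.062 -0.004]
```

View pics/w5.png

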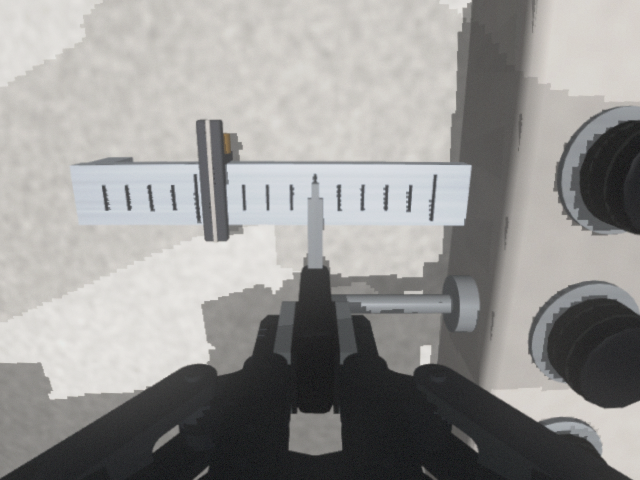

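step_arm:
  steps:
    - {"jaw": 5,"xyz": [0,0,-0.3],"rot": [0,0,0]}
    - {"jaw": 5,"xyz": [0,0,-0.7],"rot": [0,0,0]}
    - {"jaw": 5,"xyz": [0,0,-1.1],"rot": [0,0,0]}
    - {"jaw": 5,"xyz": [0,0,-1.4],"rot": [0,0,0]}
    - {"jaw": 5,"xyz": [0,0,-1.6],"rot": [0,0,0]}

```text
t: 7.0
tcp_pos: [491.6, 75.1, 61.4]
eef_rot: [0.485, -0.512, 0.514, -0.488]
ft_force: [8.4, -0.6, -4.9]
gripper_width: 11.7
```

step_arm:
  steps:
    - {"jaw": 5,"xyz": [0,0,0],"rot": [0,0,0]}
    - {"jaw": 5,"xyz": [0,0,0],"rot": [0,0,0]}

```text
t: 7.17
tcp_pos: [491.9, 75.1, 61.4]
eef_rot: [0.486, -0.512, 0.514, -0.488]
ft_force: [5.8, -1.6, -3.3]
gripper_width: 11.4
```

```bash
python3 - <<'E'
from h import *
plan([488,75,57.5])
w=get_image("wrist")["image"];cv2.imwrite('pics/w6.png',w)
cv2.imwrite("pics/w6c.png",cv2.resize(w[100:300,200:450],None,fx=3,fy=3,interpolation=cv2.INTER_CUBIC))
E
```

```text
t 7.17 tcp [491.9  75.1  61.4] f [ 5.8 -1.6 -3.3] w 11.4
xyz [ 0.012  0.157 -0.155] rot [-0.048 -0.063 -0.004]
```

View pics/w6c.png

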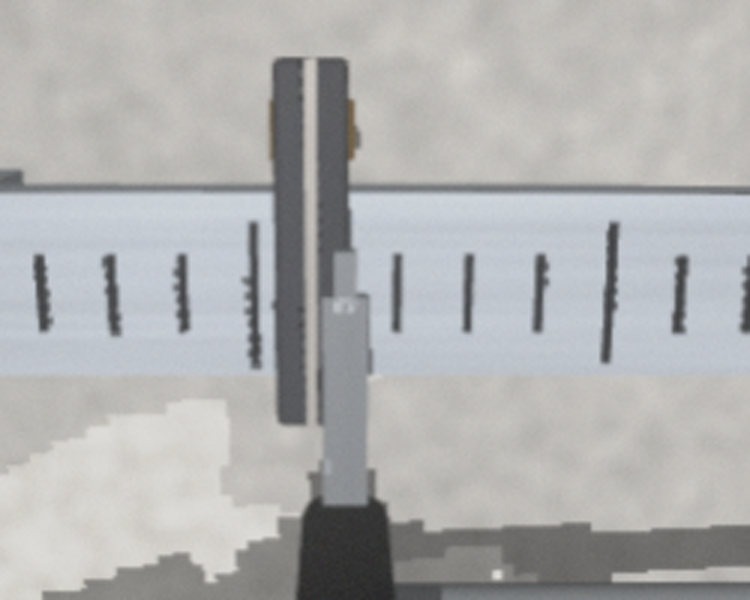

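step_arm:
  steps:
    - {"jaw": 5,"xyz": [0,0,-0.09],"rot": [0,0,0]}
    - {"jaw": 5,"xyz": [0,0,-0.185],"rot": [0,0,0]}
    - {"jaw": 5,"xyz": [0,0,-0.185],"rot": [0,0,0]}
    - {"jaw": 5,"xyz": [0,0,-0.185],"rot": [0,0,0]}

```text
t: 7.55
tcp_pos: [487.7, 75.3, 61.4]
eef_rot: [0.485, -0.512, 0.514, -0.488]
ft_force: [6.0, -1.4, -3.2]
gripper_width: 11.4
```

```bash
python3 - <<'E'
from h import *
plan([488,75,57.5])
g=get_image("wrist");w=g["image"];cv2.imwrite('pics/w7.png',w)
cv2.imwrite("pics/w7c.png",cv2.resize(w[100:300,200:450],None,fx=3,fy=3,interpolation=cv2.INTER_CUBIC))
s=get_image('side')['image'];cv2.imwrite('pics/s7.png',cv2.resize(s[170:310,240:420],None,fx=4,fy=4,interpolation=cv2.INTER_CUBIC))
E
```

```text
t 7.55 tcp [487.7  75.3  61.4] f [ 6.  -1.4 -3.2] w 11.4
xyz [0.013 0.158 0.012] rot [-0.052 -0.064 -0.004]
```

View pics/w7c.png

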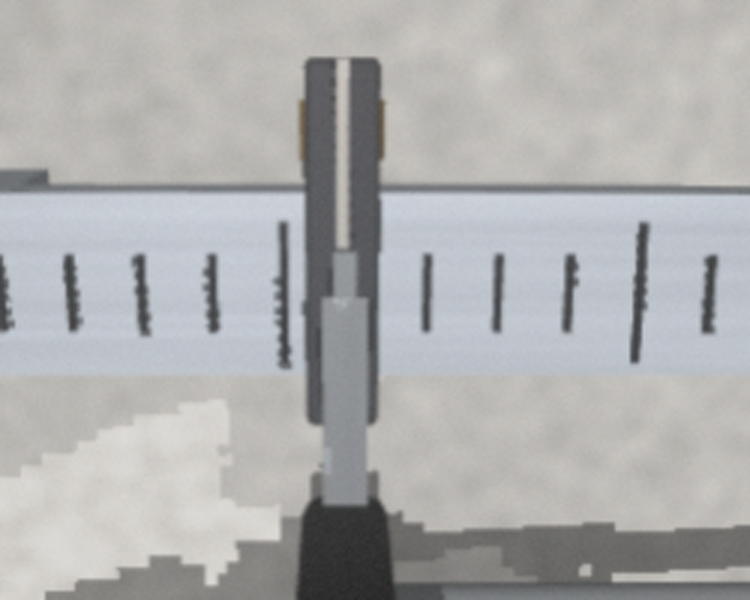

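View pics/s7.png

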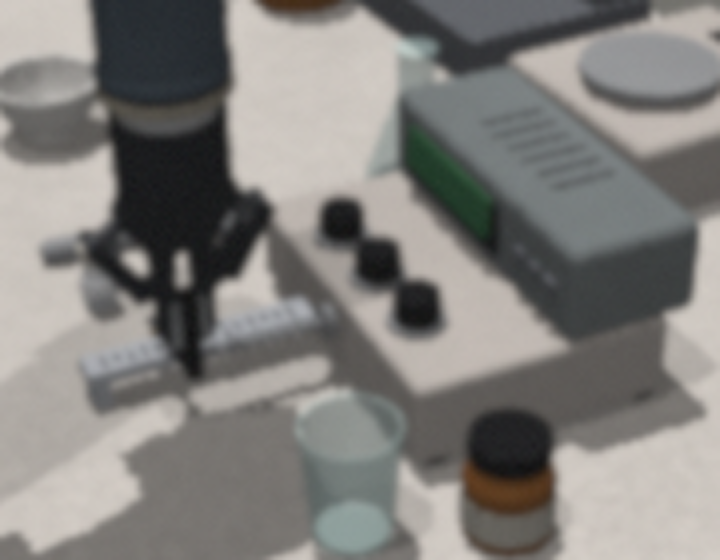

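step_arm:
  steps:
    - {"jaw": 5,"xyz": [0,0,0],"rot": [0,0,0]}
    - {"jaw": 5,"xyz": [0,0,0],"rot": [0,0,0]}
    - {"jaw": 5,"xyz": [0,0,0],"rot": [0,0,0]}
    - {"jaw": 5,"xyz": [0,0,0],"rot": [0,0,0]}
    - {"jaw": 5,"xyz": [0,0,0],"rot": [0,0,0]}

```text
t: 8.07
tcp_pos: [487.8, 75.4, 61.5]
eef_rot: [0.485, -0.512, 0.514, -0.488]
ft_force: [6.7, -1.0, -2.5]
gripper_width: 11.6
```

```bash
python3 - <<'E'
from h import *
plan([488,75,57.5])
a=cv2.imread('pics/w7.png').astype(int);b=get_image("wrist")["image"].astype(int)
print("diff",abs(a-b)[100:300,200:450].mean())
print(hand_in())
E
```

```text
t 8.07 tcp [487.8  75.4  61.5] f [ 6.7 -1.  -2.5] w 11.6
xyz [0.015 0.158 0.009] rot [-0.053 -0.063 -0.004]
diff 1.88728
the job is handed in; nothing more can be done
None
```

The photometer is set for a reading and the job is handed in at about 8 s of robot time. No verdict was reported.

- **Caps:** two caps stood proud, by roughly 10 mm and 8 mm. I pushed both down with the closed fingers until they met a firm stop at 95 mm, with 14–18 N on the wrist. I also pressed the third cap as a check; it was already home at 95 mm.
- **Shutter:** I then gripped the upright tab at 60 N and pulled it out about 42 mm. The last wrist picture showed the pointer in line with the white index line, to well under 1 mm.
- **Final checks:** over the last 0.5 s of holding, the tool moved by only about 0.1 mm, with the tab still gripped (11.6 mm opening). The wrist carried a steady 6–7 N from the spring. The glassware and tools looked undisturbed in the last side picture, though the arm covered part of the view.
- **Small disagreement:** the fingers rose about 2.5 mm as they closed on the tab, so the grip is about 4 mm above the suggested point. It did not affect the hold.

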